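# Close the pickle keg for the day

## Task

The big pickle keg on the stall has its lid only resting on the neck, with the lock ring still open. Press the lid down until it is fully home, then turn the lock ring clockwise (seen from above) until its pointer stands at the locked mark, the single bar on the keg's shoulder. Keep the keg upright where it stands and leave everything else on the stall as it is.

Things in the scene. Friction and masses are not known exactly. Their poses are not given: they have to be found in the camera images.
- keg: the big white pickle keg, free-standing and full (about 6 kg), 230 mm across, 217 mm tall with dark lid and ring (lid home); a closed 150 mm keg near it is not this one. Origin: centre of its underside, z up its axis. Flat shoulder 165 mm high from radius 72 to 113 mm, with a raised bar (locked mark) and a pair of dots (open) 64 degrees apart; side grips at +-y, 134 mm out, top 146 mm high
- keg_lid (a joint): height in m of the lid, and of the lock ring which it carries, above fully home: 0 = fully home on its seal, 0.012 = highest; starts 9 to 12 mm high. The lid (grey disc, 138 mm across, inside the ring) slides only up and down; the seal's friction holds it where it is left and takes 5 to 10 N to overcome when pressed.
- lock_ring (a joint): ring angle in rad, growing clockwise from above: starts 0 to 0.2 (pointer by the two dots), locked mark at 1.22, hard stop at 1.29. Black ring 180 mm across, captive on the lid; its inner bayonet teeth pass under a flange on the neck, so it turns past about 0.3 only with the lid fully home. It stays where left; turning takes about 0.3 N m (3 N at a lobe)
- lid_top (a point): centre of the lid's upper face (on a low round boss, 52 mm across): where to press. It moves with the lid; 213 mm above the keg's underside when home.
- ring_axis (a point): point on the ring's and keg's common axis, at half the height of the lobes (197 mm above the keg's underside when home, higher by the lid's height). Its x axis points towards the ring's pointer.
- ring_pointer (a point): tip of the ring's pointer, a nib 9 mm wide low on the ring's outside, 104 mm from the axis; a light line (18 by 8 mm) on the ring's top face lies above it
- lobe0 (a point): point on one of the ring's four equal grip lobes, 107 mm from the axis, at half its height; this lobe is 45 degrees anticlockwise (from above) of the pointer. A lobe is a block 20 mm wide along the rim, from radius 85 to 123 mm, 40 mm high (177 to 217 mm above the keg's underside when home); lobes are 90 degrees apart
- lobe1 (a point): as lobe0, on the lobe 135 degrees anticlockwise of the pointer
- lobe2 (a point): as lobe0, on the lobe 225 degrees anticlockwise of the pointer
- lobe3 (a point): as lobe0, on the lobe 315 degrees anticlockwise of the pointer
- locked_mark (a point): the locked mark: a bar 18 mm (radially) by 10 mm raised on the keg's shoulder, running on 30 mm down the keg's side; this point is the middle of the part on the shoulder, 102 mm from the axis, 169 mm above the underside. It moves with the keg.
- small_keg: bystander: a smaller closed white keg with a black ring, 150 mm across (196 mm over its lobes), 155 mm tall; origin: centre of its underside
- gherkin_jar: bystander: glass jar, 78 mm across, 125 mm tall; origin: centre of its underside
- relish_jar: bystander: as gherkin_jar, red filling
- honey_jar: bystander: as gherkin_jar, amber filling
- juice_bottle: bystander: dark bottle, 72 mm across, 240 mm tall; origin: centre of its underside
- egg_carton: bystander: grey pulp egg carton, 114 by 158 mm, 75 mm tall; origin: centre of its underside
- serving_spoon: bystander: steel spoon 260 mm long lying flat on the table; origin near its middle

How it is judged:
On the way, in this order (a step that is already met when the one before it is completed fails the run):
1. the lid is pressed fully home (within 3 mm), the ring still open (value of joint keg_lid below 0.003 m and value of joint lock_ring below 0.5 rad), for 0.1 s.
2. the ring's pointer is at the locked mark, within 0.09 rad (5 degrees) (value of joint lock_ring above 1.13 rad and value of joint keg_lid below 0.003 m), for 0.2 s.
At the end, for the whole second after the job is handed in: The lid is fully home (within 3 mm) and the ring's pointer is at the locked mark (within 5 degrees; the stop lies 4 degrees past it). The keg stands upright, at rest, within 40 mm of where it stood, and no bystander has been moved by more than 20 mm (all of step 2 and angle between keg's own z axis and vertical below 0.05 rad and distance of keg from where it was at the start of the episode below 0.04 m and linear speed of keg below 0.02 m/s); the robot touches nothing.
It fails at once if the keg is shoved by more than 40 mm or tipped (distance of keg from where it was at the start of the episode above 0.04 m or angle between keg's own z axis and vertical above 0.15 rad).
It fails at once if a bystander is moved by more than 20 mm (distance of any of small_keg, gherkin_jar, relish_jar, honey_jar, juice_bottle, egg_carton, serving_spoon from where it was at the start of the episode above 0.02 m).
It also fails if it takes over 42 s, if anything falls off the work surface, if the arm or the gripper's body presses on something with over 40 N, if the wrist force passes 120 N, or if a joint passes its speed limit or range.

## Robot

A 6-joint arm with a two-finger parallel gripper is mounted at the origin on the work surface. World frame = base frame: x ahead of the robot, y to its left, z up, the work surface at z = 0. Lengths are in m, angles in rad, forces in N, time in s.
With the tool pointing down it reaches from about 0.325 to 0.775 m from the base axis. Payload 9.3 kg.
Tool frame: the origin (TCP) lies midway between the tips of the shut fingers; the grasp point (between the pads) lies 19 mm behind it; z points along the fingers, y is the direction in which the jaws open and shut (so a half turn about z gives the same grasp; the last joint's range is limited). The gripper opens to 85 mm and grips with 20 to 120 N. Pads are 22 mm wide; open, the fingers measure 114 mm over their backs; the gripper's body (76 mm by 85 mm) begins 54 mm behind the grasp point. The pads swing forward as they close: fully open they stand 13 mm farther back than shut.
Start: joints at [-1.373, 0.259, 0.021, 1.334, 0, 1.418], TCP at [0.189, -0.517, 0.231] pointing down, gripper open.
Joint ranges: [-3.04, 3.04], [-0.91, 1.82], [-1.04, 1.36], [-1.92, 1.95], [-1.52, 1.45], [-3.14, 3.14]. Speed limits (rad/s): [2.22, 2.22, 2.79, 3.14, 3.14, 3.14].

## Interface

Orientations are given as a rotation vector (axis times angle).
In Python, from plant import observe, grab_frame, get_calibration, job_done gives the robot as it stands. The module is installed in compiled form; this text tells all that it offers.
- The arm moves only by the shell command python3 -m inch 'ROWS' [OPENING] [FORCE]. ROWS is JSON, a list of rows, each a list of 6 numbers: the shift along the tool's x, y, z each as a share of 0.12 m, from -1 to 1, then the turn, a rotation vector about the tool's x, y, z each as a share of 0.5 rad, from -1 to 1. In form: [[x, y, z, wx, wy, wz], ...]. A call has 1 to 8 rows; each row is the pose to reach, as a shift and turn from the pose measured when the call began, along the tool's axes at that moment; what a row does not reach only later rows make up. A row lasts 1/12 s, in which the tool goes at most 41.7 mm and 7.16 degrees, less where a joint would pass 70% of its speed; a pose out of reach is approached as far as the arm can. A call with a number of a shift or a turn outside -1 to 1 is refused whole. A call with a gripper value outside its range is refused whole. OPENING is the opening, from 0 (shut) to 1 (fully open), set as the call begins (- or left out, the last holds). The fingers move at their own pace and stop on an object; FORCE is the grip in N (left out, the last holds). Time passes only in rows, so rows that repeat a pose let the fingers close. It gives the time, the measured TCP pose, the force and the opening at its end, in the units of the state.
- observe(): the state, without advancing time (a new reading comes with each control period).
- grab_frame(name): name is "scene" or "top" or "wrist"; returns the picture (400x640x3 uint8, red, green, blue); there is no depth.
- get_calibration(name): a dict with "mtx" (3x3 intrinsics, pixels), "k1" (the pictures are not rectified: a ray, as slopes to the right and down, at radius r is drawn at 1 + k1 r^2 times it, then the intrinsics apply), "camera_from_world" (4x4, takes a point from world to camera coordinates); the wrist camera has in their place "mount" (4x4, takes a point from camera to tool coordinates, whose origin is the TCP and whose axes are the flange's). Camera axes: x right, y up, looking along -z (the intrinsics and any distortion apply to the point x, -y, -z); pixel columns grow to the right and rows downward; lengths in m; the calibration is good to about 2 mm. A picture is of the moment at which its call begins: read the wrist's pose just before it. get_calibration takes no time and is no camera call.
- job_done(): hands the job in, once; it reports no verdict.
The state is a dict: "t": time; "joint_pos": joint angles; "qd": joint speeds; "effort": joint torques, N m; "tool_pos": TCP position; "ee_rot": TCP orientation; "wrist_force": force on the tool from outside, world axes, zero at the start; "torque": the same for the moment, N m; "opening": finger opening in m.
Only numpy, scipy, OpenCV 4.12 (cv2) and the standard library are available. Lean on these libraries where they do the work, as an engineer would, in place of code of your own. Each camera call takes 0.05 s, during which the arm holds its last target.

## Working session

There is one attempt and no reset: what is moved stays moved. The work goes in short steps, Python scripts to look and compute and a shell command to move; the robot and the scene stay as the last step left them, time stands still between calls to the robot, and variables do not carry over. Pictures are saved under pics/ and viewed, and the job is handed in when it is done.

```bash
mkdir -p pics; python3 - <<'E'
from plant import *
import cv2
print(observe())
for n in ("scene","top"):
    cv2.imwrite(f"pics/{n}0.png",grab_frame(n)[:,:,::-1])
for n in ("scene","top","wrist"): print(n,get_calibration(n))
E
```

```text
{'t': 0.0, 'joint_pos': array([-1.37260041e+00,  2.59184298e-01,  2.07414683e-02,  1.33372055e+00,
       -2.70086357e-05,  1.41817718e+00]), 'qd': array([ 1.99369793e-03,  7.79025348e-05, -1.75526521e-03,  1.67116628e-03,
       -1.63331787e-03,  1.82382022e-04]), 'effort': array([-7.06771925e-05, -5.55643702e+01,  3.44526315e+01,  1.36376586e-02,
       -2.85783608e-04, -8.89236759e-06]), 'tool_pos': array([ 0.18893327, -0.51621178,  0.23066248]), 'ee_rot': array([-3.09204136e+00, -5.47999187e-01,  9.13051086e-05]), 'wrist_force': array([0.28119925, 0.3945257 , 0.01439353]), 'torque': array([-0.01847953, -0.03201245, -0.00162706]), 'opening': 0.0853749431490061}
scene {'mtx': array([[390.22646018,   0.        , 324.80006877],
       [  0.        , 390.22646018, 191.90986967],
       [  0.        ,   0.        ,   1.        ]]), 'k1': -0.07770816409726077, 'camera_from_world': array([[ 0.11903915,  0.99282601, -0.01123391, -0.0650305 ],
       [-0.81782374,  0.1044598 ,  0.56590854,  0.36122472],
       [ 0.56302221, -0.05817792,  0.82439148, -1.64191469],
       [ 0.        ,  0.  
[... 345 characters left out ...]
9,  0.04327535, -0.55398917],
       [-0.04322826, -0.00401846,  0.99905714, -1.64906654],
       [ 0.        ,  0.        ,  0.        ,  1.        ]])}
wrist {'mtx': array([[356.53297161,   0.        , 322.05351781],
       [  0.        , 356.53297161, 201.66656799],
       [  0.        ,   0.        ,   1.        ]]), 'k1': -0.0723842903123243, 'mount': array([[ 2.21479962e-04,  9.58865830e-01,  2.83859599e-01,
         7.33039018e-02],
       [ 9.99999928e-01, -3.00226235e-04,  2.33906946e-04,
        -7.75103526e-07],
       [ 3.09507476e-04,  2.83859527e-01, -9.58865827e-01,
        -1.41938311e-01],
       [ 0.00000000e+00,  0.00000000e+00,  0.00000000e+00,
         1.00000000e+00]])}
```

View pics/scene0.png

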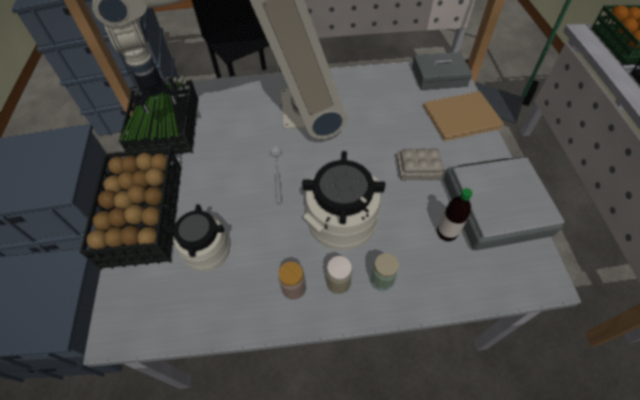

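View pics/top0.png

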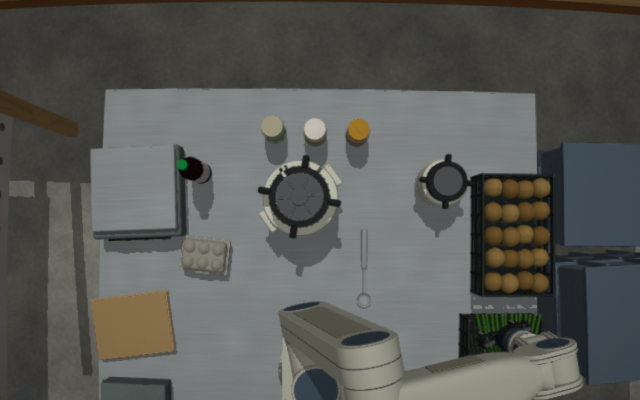

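```bash
cat > h.py <<'E'
import numpy as np, cv2
from plant import *
from scipy.spatial.transform import Rotation as R
def ray(name,uv,pose=None):
    c=get_calibration(name); K=c["mtx"]
    D=np.array([c["k1"],0,0,0,0.])
    p=cv2.undistortPoints(np.array([[uv]],float),K,D)[0,0]
    d=np.array([p[0],-p[1],-1.])
    if "mount" in c:
        T=np.eye(4);T[:3,:3]=R.from_rotvec(pose["ee_rot"]).as_matrix();T[:3,3]=pose["tool_pos"]
        T=T@c["mount"]
    else: T=np.linalg.inv(c["camera_from_world"])
    return T[:3,3],T[:3,:3]@d
def onz(name,uv,z,pose=None):
    o,d=ray(name,uv,pose); return o+d*(z-o[2])/d[2]
def proj(name,P,pose=None):
    c=get_calibration(name)
    if "mount" in c:
        T=np.eye(4);T[:3,:3]=R.from_rotvec(pose["ee_rot"]).as_matrix();T[:3,3]=pose["tool_pos"]
        T=np.linalg.inv(T@c["mount"])
    else: T=c["camera_from_world"]
    q=T[:3,:3]@np.asarray(P,float)+T[:3,3]; x,y=q[0]/-q[2],-q[1]/-q[2]; s=1+c["k1"]*(x*x+y*y)
    K=c["mtx"]; return np.array([K[0,0]*x*s+K[0,2],K[1,1]*y*s+K[1,2]])
E
python3 - <<'E'
import cv2
a=cv2.imread("pics/top0.png")[145:250,245:355]; cv2.imwrite("pics/tz.png",cv2.resize(a,None,fx=5.5,fy=5.5,interpolation=cv2.INTER_CUBIC))
a=cv2.imread("pics/scene0.png")[140:250,290:400]; cv2.imwrite("pics/sz.png",cv2.resize(a,None,fx=5.4,fy=5.4,interpolation=cv2.INTER_CUBIC))
E
```

```text
(no output)
```

View pics/tz.png

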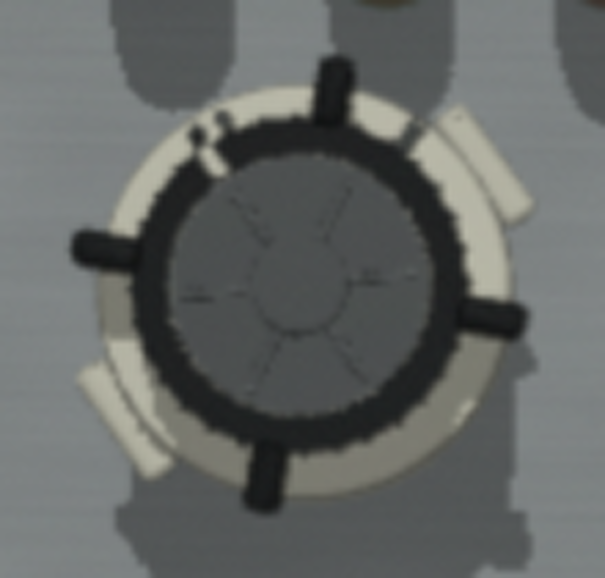

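View pics/sz.png

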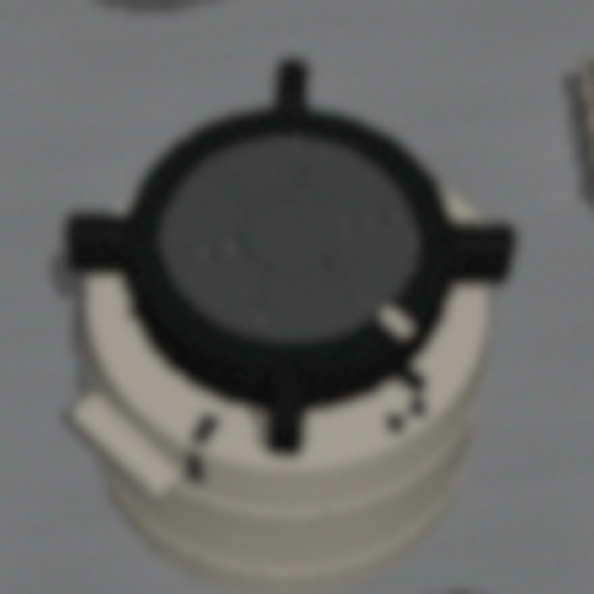

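```bash
python3 - <<'E'
from h import *
from scipy.optimize import least_squares
a=cv2.imread("pics/top0.png"); g=cv2.cvtColor(a,cv2.COLOR_BGR2GRAY)
print(g[196,285:345]); 
s=cv2.imread("pics/scene0.png"); gs=cv2.cvtColor(s,cv2.COLOR_BGR2GRAY); print(gs[184,300:385])
for n,im,c,(lo,hi) in (("top",g,(299,197),(60,100)),("scene",gs,(343,185),(40,80))):
    m=((im>=lo)&(im<=hi)).astype(np.uint8)
    m=cv2.morphologyEx(m,cv2.MORPH_CLOSE,np.ones((3,3)))
    nn,l,st,ce=cv2.connectedComponentsWithStats(m,connectivity=4); k=l[c[1],c[0]]; print(n,st[k],ce[k])
E
```

```text
[ 79  80  81  79  78  76  79  78  78  79  79  78  78  78  78  79  78  79
  78  79  79  78  72  61  68  66  63  59  62  69  73  78  78  79  78  79
  79  76  60  36  34  31  33  32  43  96 156 177 179 179 177 168 139 118
 128 129 129 129 130 129]
[108  87  57  33  21  23  22  23  23  21  23  22  23  20  22  19  21  23
  29  44  56  62  63  63  63  64  63  63  63  63  62  64  66  63  59  57
  61  63  62  64  63  64  63  64  63  64  63  63  65  63  63  63  63  64
  63  63  64  62  63  62  63  63  63  64  64  65  61  47  31  19  21  18
  18  21  21  24  24  22  24  23  24  23  24  26  42]
top [ 275  173   49   48 1802] [298.91287458 196.33573807]
scene [ 319  165   49   39 1457] [343.27659574 183.95607412]
```

```bash
python3 - <<'E'
from h import *
o1,d1=ray("top",(298.9,196.4));o2,d2=ray("scene",(343.3,184.0))
A=np.stack([d1,-d2],1);t=np.linalg.lstsq(A,o2-o1,rcond=None)[0]
print(o1+d1*t[0],o2+d2*t[1])
for z in (.213,.223): print(z,onz("top",(298.9,196.4),z),onz("scene",(343.3,184.0),z))
C=onz("top",(298.9,196.4),.221)
z=lambda u,v:(245+u/5.5-.4,145+v/5.5-.4)
for nm,uv,h in (("l_up",(335,65),.2265),("l_left",(82,247),.2265),("l_right",(518,320),.2265),("l_down",(263,503),.2265),("line",(210,158),.21),("bar",(415,131),.17),("dots",(211,127),.17)):
    P=onz("top",z(*uv),h)-C; print(nm,P[:2],np.hypot(*P[:2]),np.degrees(np.arctan2(P[1],P[0])))
zs=lambda u,v:(290+u/5.4-.4,140+v/5.4-.4)
for nm,uv,h in (("l_near",(291,62),.2265),("l_l",(70,235),.22),("l_r",(515,240),.2),("l_far",(287,415),.2265),("line",(397,322),.21),("bar",(205,430),.17),("dots",(406,415),.17)):
    P=onz("scene",zs(*uv),h)-C; print(nm,P[:2],np.hypot(*P[:2]),np.degrees(np.arctan2(P[1],P[0])))
for nm,uv,h in (("spoon",(364,300),0),("spoon",(364,232),0),("carton",(206,256),.07),("g",(273,128),.125),("r",(315,130),.125),("hon",(358,130),.125),("bottle",(184,165),.24),("small",(447,181),.155)):
    print(nm,onz("top",uv,h)) 
E
```

```text
[0.56508541 0.05422743 0.20958456] [0.56519672 0.05522562 0.20963777]
0.213 [0.56489205 0.0540669  0.213     ] [0.56756906 0.05478182 0.213     ]
0.223 [0.56432594 0.05359691 0.223     ] [0.5746249  0.05346184 0.223     ]
l_up [ 0.11661774 -0.01777552] 0.11796467955137041 -8.66662902062888
l_left [0.01836132 0.11469686] 0.11615725054639456 80.90493810132442
l_right [-0.01740069 -0.11615521] 0.11745133339083645 -98.51986730685614
l_down [-0.11543498  0.01686834] 0.11666094219834931 171.6862963767057
line [0.06805335 0.04899529] 0.08385580748052025 35.75215554894444
bar [ 0.08839581 -0.06030717] 0.10700828564767884 -34.30337944691755
dots [0.08929684 0.05194179] 0.10330476287984812 30.185516635803552
l_near [-0.11104544  0.0181544 ] 0.1125196483007996 170.71506696896702
l_l [-0.01025921 -0.11787408] 0.11831969388428255 -94.97422473947516
l_r [0.00989582 0.12635263] 0.1267395486453234 85.52178862795809
l_far [ 0.12095012 -0.01814931] 0.12230424784279481 -8.533912137303222
line [0.06159939 0.05021785] 0.07947526525541247 39.188050316995934
bar [ 0.09145326 -0.05682998] 0.1076724012671612 -31.857237352525683
dots [0.09585024 0.05195613] 0.10902618326105569 28.460141367593497
spoon [ 0.23317831 -0.1580979   0.        ]
spoon [ 0.46033285 -0.15553939  0.        ]
carton [0.37703763 0.35790856 0.07      ]
g [0.78365517 0.14272905 0.125     ]
r [0.77866205 0.01096948 0.125     ]
hon [ 0.78041709 -0.12363863  0.125     ]
bottle [0.65087138 0.389037   0.24      ]
small [ 0.62128839 -0.39643984  0.155     ]
```

```bash
cat > go.py <<'E'
import sys
from h import *
def to(x,y,z,yaw):
    s=observe(); Rm=R.from_rotvec(s["ee_rot"]).as_matrix()
    d=Rm.T@(np.array([x,y,z])-s["tool_pos"])
    c,n=np.cos(np.radians(yaw)),np.sin(np.radians(yaw))
    G=np.array([[c,n,0],[n,-c,0],[0,0,-1.]])
    w=R.from_matrix(Rm.T@G).as_rotvec()
    print("cur",s["tool_pos"].round(4),"yaw",np.degrees(np.arctan2(Rm[1,0],Rm[0,0])).round(1),"t",round(s["t"],2),"F",s["wrist_force"].round(1))
    print("row",(d/.12).round(3),(w/.5).round(3),"mm",(1000*np.linalg.norm(d)).round(),"deg",np.degrees(np.linalg.norm(w)).round(1))
if __name__=="__main__": to(*map(float,sys.argv[1:]))
E
python3 go.py .565 .053 .28 104
```

```text
cur [ 0.1889 -0.5163  0.2307] yaw 20.1 t 0.1 F [0.1 0.2 0. ]
row [ 4.573 -3.379 -0.406] [-2.000e-03 -2.000e-03 -2.929e+00] mm 684.0 deg 83.9
```

```bash
python3 -m inch '[[1,-0.74,-0.4,0,0,-0.9],[1,-0.74,-0.4,0,0,-0.9],[1,-0.74,-0.4,0,0,-0.9],[1,-0.74,-0.4,0,0,-0.9],[1,-0.74,-0.4,0,0,-0.9]]' 0 60; python3 go.py .565 .053 .28 104
```

```text
t: 0.52
tool_pos: [0.2733, -0.3881, 0.2812]
ee_rot: [2.887, 1.236, 0.002]
wrist_force: [-0.0, -0.5, 0.7]
opening: 0.0256
cur [ 0.2733 -0.3881  0.2812] yaw 46.3 t 0.52 F [-0.  -0.5  0.7]
row [ 4.338 -0.778  0.013] [ 0.004  0.    -2.012] mm 529.0 deg 57.7
```

```bash
python3 -m inch '[[1,-0.18,0,0,0,-0.5],[1,-0.18,0,0,0,-0.5],[1,-0.18,0,0,0,-0.5],[1,-0.18,0,0,0,-0.5]]'; python3 go.py .565 .053 .28 104
```

```text
t: 0.85
tool_pos: [0.3426, -0.2816, 0.2815]
ee_rot: [2.707, 1.593, 0.004]
wrist_force: [0.3, 0.6, 0.6]
opening: -0.0001
cur [ 0.3426 -0.2816  0.2815] yaw 61.0 t 0.85 F [0.3 0.6 0.6]
row [3.337 0.267 0.02 ] [ 0.005 -0.003 -1.502] mm 402.0 deg 43.0
```

```bash
python3 -m inch '[[1,0.1,0,0,0,-0.5],[1,0.1,0,0,0,-0.5],[1,0.1,0,0,0,-0.5],[1,0.1,0,0,0,-0.5]]'; python3 go.py .565 .053 .28 104
```

```text
t: 1.18
tool_pos: [0.4138, -0.1777, 0.2816]
ee_rot: [2.482, 1.926, 0.007]
wrist_force: [-0.1, -0.6, 0.3]
opening: 0.0
cur [ 0.4138 -0.1777  0.2816] yaw 75.6 t 1.18 F [-0.1 -0.6  0.3]
row [2.175 0.743 0.023] [ 0.007 -0.005 -0.991] mm 276.0 deg 28.4
```

```bash
python3 -m inch '[[1,0.34,0,0,0,-0.5],[1,0.34,0,0,0,-0.5],[1,0.34,0,0,0,-0.5],[1,0.34,0,0,0,-0.5]]'; python3 go.py .565 .053 .28 104
```

```text
t: 1.52
tool_pos: [0.4852, -0.0677, 0.2815]
ee_rot: [-2.218, -2.224, -0.008]
wrist_force: [-0.2, 0.3, -0.4]
opening: -0.0001
cur [ 0.4852 -0.0677  0.2815] yaw 90.1 t 1.52 F [-0.2  0.3 -0.4]
row [1.004 0.668 0.018] [ 0.008 -0.007 -0.484] mm 145.0 deg 13.9
```

```bash
python3 - <<'E'
from h import *
s=observe(); f=grab_frame("wrist"); cv2.imwrite("pics/w1.png",f[:,:,::-1])
E
```

```text
(no output)
```

View pics/w1.png

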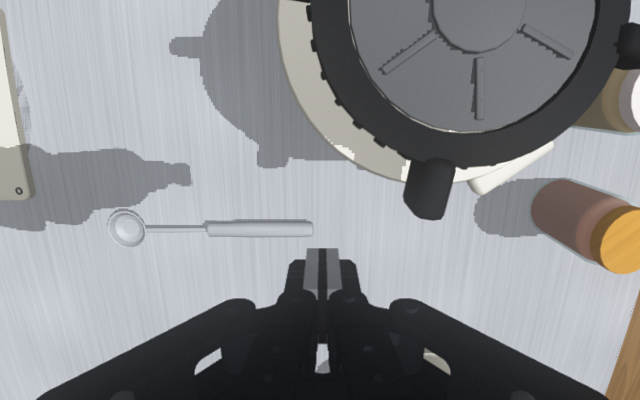

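```bash
python3 - <<'E'
from h import *
s=observe()
for P in ([.565,.053,.223],[.565,.053,.2195]): 
  print(proj("wrist",P,s))
a=np.radians(-98.65); print(proj("wrist",[.565+.123*np.cos(a),.053+.123*np.sin(a),.2265],s))
# boss edge bottom
for z in (.221,.224): print(onz("wrist",(480,53),z,s))
E
python3 -m inch '[[0.8,0.67,0,0,0,-0.5],[0.8,0.67,0,0,0,-0.5],[0.8,0.67,0,0,0,-0.5],[0.8,0.67,0,0,0,-0.5]]'
python3 - <<'E'
from h import *
s=observe(); f=grab_frame("wrist"); cv2.imwrite("pics/w2.png",f[:,:,::-1]); print(proj("wrist",[.565,.053,.223],s))
E
python3 go.py .565 .053 .235 104
```

```text
[474.37248747   3.25540175]
[471.68897593   4.8617905 ]
[424.65110458 225.42569851]
[0.57117904 0.02846892 0.221     ]
[0.56989888 0.02810267 0.224     ]
t: 1.9
tool_pos: [0.5676, 0.0305, 0.2804]
ee_rot: [-1.921, -2.484, -0.008]
wrist_force: [-0.9, -0.4, -0.6]
opening: -0.0001
[325.49508783 187.04891634]
cur [0.5664 0.0291 0.2804] yaw 104.6 t 1.95 F [-0.8  1.  -0.3]
row [0.194 0.038 0.379] [ 0.004 -0.007  0.019] mm 51.0 deg 0.6
```

View pics/w2.png

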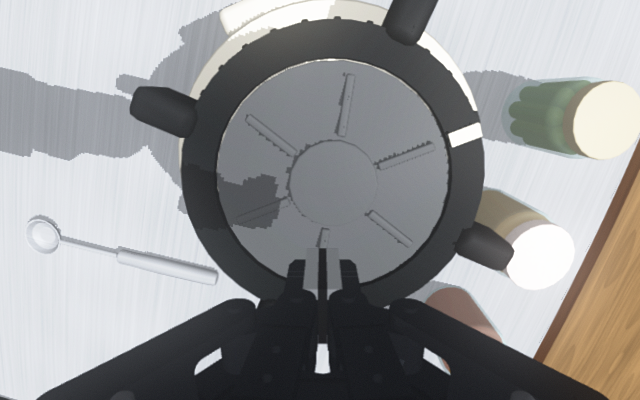

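```bash
python3 - <<'E'
from h import *
s=observe()
for z in (.213,.223): print(onz("wrist",(333,182),z,s))
# lobe tips / line
C=onz("wrist",(333,182),.223,s)
for n,uv in (("line",(465,134)),("l0?",(133,100)),("lr",(510,258))):
  P=onz("wrist",uv,.22,s)-C; print(n,np.hypot(*P[:2]),np.degrees(np.arctan2(P[1],P[0])))
E
```

```text
[0.56810568 0.053351   0.213     ]
[0.56717682 0.05553305 0.223     ]
line 0.08000122901787468 34.62218214181138
l0? 0.12146366262020948 171.91481533614913
lr 0.12415910931899969 -9.286639391309317
```

```bash
python3 -m inch '[[0.2,0.03,0,0,0,0],[0.2,0.03,0.35,0,0,0],[0.2,0.03,0.35,0,0,0],[0.2,0.03,0.35,0,0,0]]'; python3 go.py .566 .054 .213 104
```

```text
t: 2.28
tool_pos: [0.5623, 0.0522, 0.2374]
ee_rot: [-1.921, -2.479, -0.001]
wrist_force: [0.8, -0.6, 0.9]
opening: -0.0
cur [0.5623 0.0522 0.2374] yaw 104.5 t 2.28 F [ 0.8 -0.6  0.9]
row [0.006 0.034 0.203] [-0.005 -0.009  0.016] mm 25.0 deg 0.6
```

```bash
python3 -m inch '[[0,0.03,0.05,0,0,0],[0,0.03,0.1,0,0,0],[0,0.03,0.15,0,0,0],[0,0.03,0.18,0,0,0],[0,0.03,0.2,0,0,0],[0,0.03,0.2,0,0,0]]'; python3 go.py .566 .054 .213 104
```

```text
t: 2.78
tool_pos: [0.5668, 0.0523, 0.2142]
ee_rot: [-1.924, -2.481, -0.003]
wrist_force: [1.6, -1.0, 1.9]
opening: -0.0002
cur [0.5668 0.0523 0.2142] yaw 104.4 t 2.78 F [ 1.6 -1.   1.9]
row [ 0.016 -0.003  0.01 ] [-0.    -0.006  0.014] mm 2.0 deg 0.4
```

```bash
python3 -m inch '[[0,0,0.02,0,0,0],[0,0,0.04,0,0,0],[0,0,0.05,0,0,0],[0,0,0.05,0,0,0]]'; python3 go.py .566 .054 .213 104
```

```text
t: 3.12
tool_pos: [0.5672, 0.0521, 0.2129]
ee_rot: [1.924, 2.48, 0.008]
wrist_force: [-9.7, -0.0, 32.0]
opening: -0.0001
cur [0.5672 0.0521 0.2129] yaw 104.4 t 3.12 F [-9.7 -0.  32. ]
row [ 0.017 -0.006 -0.001] [ 0.012 -0.002  0.014] mm 2.0 deg 0.5
```

```bash
python3 -m inch '[[0,0,0,0,0,0],[0,0,-0.3,0,0,0],[0,0,-0.5,0,0,0],[0,0,-0.6,0,0,0],[0,0,-0.6,0,0,0]]'; python3 - <<'E'
from h import *
import numpy as np
s=observe(); f=grab_frame("wrist"); cv2.imwrite("pics/w3.png",f[:,:,::-1])
f=grab_frame("scene"); cv2.imwrite("pics/s3.png",cv2.resize(f[140:250,290:400,::-1],None,fx=5.4,fy=5.4,interpolation=cv2.INTER_CUBIC))
a=np.radians(191);x,y=.566+.107*np.cos(a),.053+.107*np.sin(a);print(x,y)
import go; go.to(x,y,.28,191)
E
```

```text
t: 3.53
tool_pos: [0.5678, 0.0517, 0.2881]
ee_rot: [1.921, 2.477, 0.013]
wrist_force: [-0.3, -0.2, -0.4]
opening: 0.0001
0.4609658913710999 0.03258343749470971
cur [0.5669 0.0518 0.2846] yaw 104.4 t 3.63 F [ 0.9  0.1 -0.5]
row [ 0.064 -0.895  0.033] [ 0.012  0.008 -3.023] mm 108.0 deg 86.6
```

View pics/w3.png

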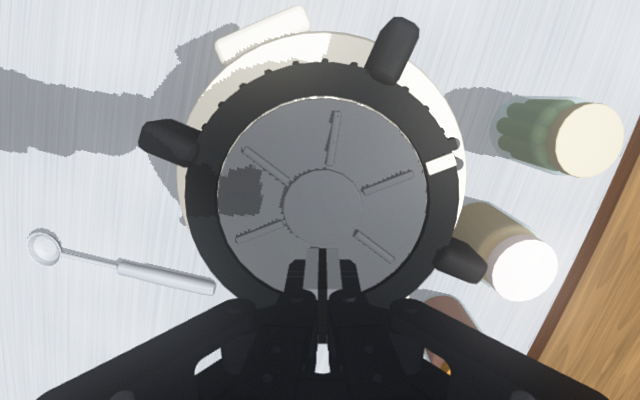

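View pics/s3.png

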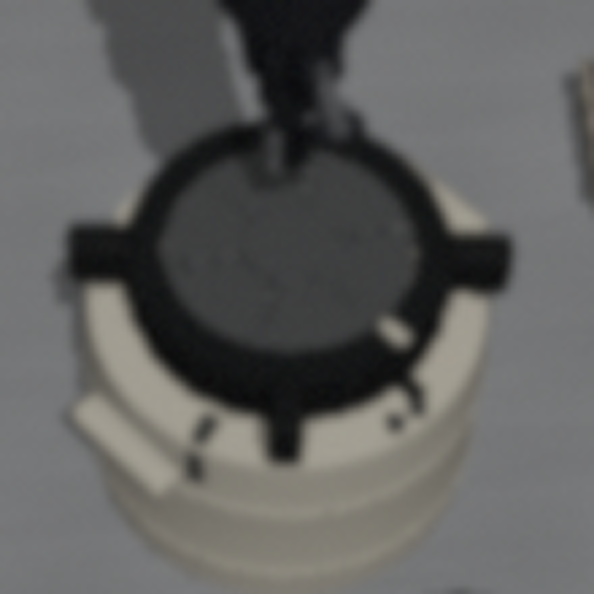

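```bash
python3 - <<'E'
from h import *
s=observe(); print(onz("wrist",(322,208),.213,s))
E
python3 -m inch '[[0.02,-0.25,0,0,0,-0.25],[0.04,-0.5,0,0,0,-0.5],[0.04,-0.75,0,0,0,-0.75],[0.06,-0.9,0,0,0,-1],[0.06,-0.9,0,0,0,-1]]'; python3 go.py .461 .0325 .28 191
```

```text
[0.56701636 0.05716339 0.213     ]
t: 4.05
tool_pos: [0.4571, 0.0318, 0.2833]
ee_rot: [1.241, 2.884, 0.006]
wrist_force: [-0.1, 0.0, 1.3]
opening: -0.0001
cur [0.4571 0.0318 0.2833] yaw 133.4 t 4.05 F [-0.1  0.   1.3]
row [-0.018  0.027  0.027] [ 0.008  0.006 -2.009] mm 5.0 deg 57.6
```

```bash
python3 -m inch '[[0,0.02,0,0,0,-1],[0,0.02,0,0,0,-1],[0,0.02,0,0,0,-1],[0,0.02,0,0,0,-1],[0,0.02,0,0,0,-1]]' ;python3 -m inch '[[0,0,0,0,0,-1],[0,0,0,0,0,-1],[0,0,0,0,0,-1],[0,0,0,0,0,-1],[0,0,0,0,0,-1]]'; python3 - <<'E'
from h import *
import go
s=observe(); f=grab_frame("wrist"); cv2.imwrite("pics/w4.png",f[:,:,::-1])
go.to(.461,.0325,.187,191)
E
```

```text
t: 4.47
tool_pos: [0.4591, 0.0335, 0.282]
ee_rot: [0.483, 3.103, 0.005]
wrist_force: [0.7, 0.7, -0.5]
opening: 0.0003
t: 4.88
tool_pos: [0.4593, 0.0335, 0.2811]
ee_rot: [-0.3, 3.126, 0.005]
wrist_force: [0.2, -0.3, 0.2]
opening: -0.0001
cur [0.4593 0.0336 0.2812] yaw -169.4 t 4.93 F [0.8 0.1 0.2]
row [-0.011 -0.014  0.785] [ 0.006  0.003 -0.013] mm 94.0 deg 0.4
```

View pics/w4.png

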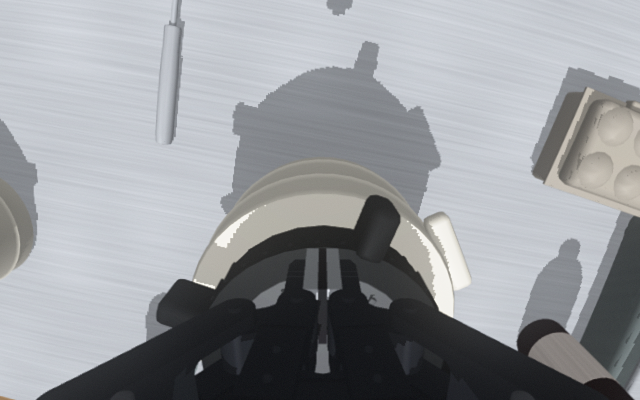

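```bash
python3 -m inch '[[0,0,0.25,0,0,0],[0,0,0.5,0,0,0],[0,0,0.76,0,0,0],[0,0,0.76,0,0,0],[0,0,0.76,0,0,0]]'; python3 - <<'E'
from h import *
import go
s=observe(); 
C=np.array([.567,.0545]); 
for n,uv in (("tip",(0,0)),):pass
import numpy as np
r=.108
for a in (191,185,175,165,155,145,135,125,117,112,107):
    p=C+r*np.array([np.cos(np.radians(a)),np.sin(np.radians(a))]); print(a,p.round(4)); 
    if a>=165: go.to(*p,.19,a)
E
```

```text
t: 5.35
tool_pos: [0.4587, 0.0339, 0.1895]
ee_rot: [0.283, -3.127, -0.006]
wrist_force: [0.4, 0.6, 0.4]
opening: 0.0001
191 [0.461  0.0339]
cur [0.4587 0.0339 0.1895] yaw -169.7 t 5.35 F [0.4 0.6 0.4]
row [-0.019 -0.004 -0.004] [ 0.008 -0.003 -0.023] mm 2.0 deg 0.7
185 [0.4594 0.0451]
cur [0.4587 0.0339 0.1895] yaw -169.7 t 5.35 F [0.4 0.6 0.4]
row [-0.022  0.091 -0.004] [ 0.008 -0.003  0.186] mm 11.0 deg 5.3
175 [0.4594 0.0639]
cur [0.4587 0.0339 0.1895] yaw -169.7 t 5.35 F [0.4 0.6 0.4]
row [-0.051  0.245 -0.003] [ 0.007 -0.004  0.535] mm 30.0 deg 15.3
165 [0.4627 0.0825]
cur [0.4587 0.0339 0.1895] yaw -169.7 t 5.35 F [0.4 0.6 0.4]
row [-0.105  0.392 -0.003] [ 0.007 -0.004  0.884] mm 49.0 deg 25.3
155 [0.4691 0.1001]
145 [0.4785 0.1164]
135 [0.4906 0.1309]
125 [0.5051 0.143 ]
117 [0.518  0.1507]
112 [0.5265 0.1546]
107 [0.5354 0.1578]
```

```bash
python3 -m inch '[[-0.02,0.09,0,0,0,0.19],[-0.03,0.17,0,0,0,0.36],[-0.05,0.245,0,0,0,0.535],[-0.075,0.32,0,0,0,0.71],[-0.105,0.39,0,0,0,0.88],[-0.105,0.39,0,0,0,0.88]]'; cat > arc.py <<'E'
from h import *
import go,sys
C=np.array([.567,.0545]); r=.108
for a in map(float,sys.argv[1:]):
    p=C+r*np.array([np.cos(np.radians(a)),np.sin(np.radians(a))]); print(a,end=' '); go.to(*p,.19,a)
E
python3 arc.py 160 155 150 145 140
```

```text
t: 5.85
tool_pos: [0.4634, 0.0828, 0.1914]
ee_rot: [-0.417, -3.113, -0.004]
wrist_force: [-0.6, 0.1, 0.1]
opening: 0.0001
160.0 cur [0.4634 0.0828 0.1914] yaw 164.8 t 5.85 F [-0.6  0.1  0.1]
row [0.002 0.074 0.012] [ 0.005 -0.003  0.166] mm 9.0 deg 4.8
155.0 cur [0.4634 0.0828 0.1914] yaw 164.8 t 5.85 F [-0.6  0.1  0.1]
row [-0.008  0.152  0.012] [ 0.005 -0.003  0.341] mm 18.0 deg 9.8
150.0 cur [0.4634 0.0828 0.1914] yaw 164.8 t 5.85 F [-0.6  0.1  0.1]
row [-0.024  0.229  0.012] [ 0.005 -0.003  0.515] mm 28.0 deg 14.8
145.0 cur [0.4634 0.0828 0.1914] yaw 164.8 t 5.85 F [-0.6  0.1  0.1]
row [-0.048  0.304  0.013] [ 0.005 -0.003  0.69 ] mm 37.0 deg 19.8
140.0 cur [0.4634 0.0828 0.1914] yaw 164.8 t 5.85 F [-0.6  0.1  0.1]
row [-0.077  0.376  0.013] [ 0.005 -0.004  0.864] mm 46.0 deg 24.8
```

```bash
python3 - <<'E'
from h import *
f=grab_frame("wrist"); cv2.imwrite("pics/w5.png",f[:,:,::-1])
f=grab_frame("top"); cv2.imwrite("pics/t5.png",cv2.resize(f[145:250,245:355,::-1],None,fx=5.5,fy=5.5,interpolation=cv2.INTER_CUBIC))
E
```

```text
(no output)
```

View pics/w5.png

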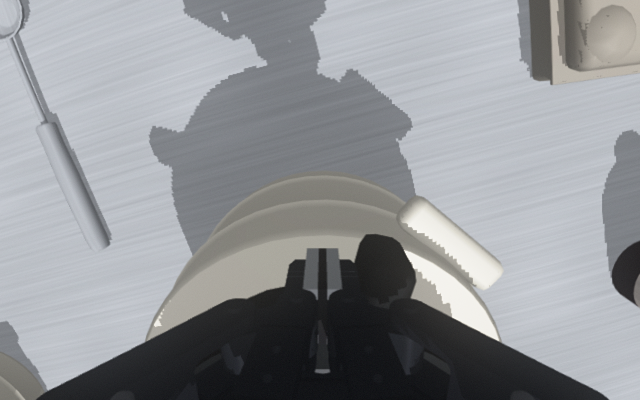

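View pics/t5.png

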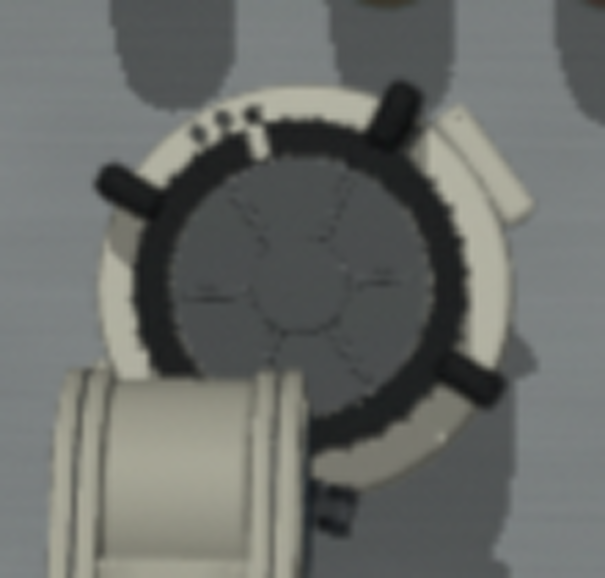

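```bash
python3 -m inch '[[0,0.075,0.01,0,0,0.17],[-0.01,0.15,0.01,0,0,0.34],[-0.025,0.23,0.01,0,0,0.515],[-0.05,0.305,0.01,0,0,0.69],[-0.077,0.376,0.01,0,0,0.86],[-0.077,0.376,0.01,0,0,0.86]]'; python3 arc.py 135 130 125 120 116
```

```text
t: 6.45
tool_pos: [0.4847, 0.1237, 0.1911]
ee_rot: [-1.063, -2.956, -0.006]
wrist_force: [-1.9, -1.6, 0.6]
opening: -0.0001
135.0 cur [0.4847 0.1237 0.1911] yaw 140.4 t 6.45 F [-1.9 -1.6  0.6]
row [0.    0.078 0.009] [ 0.007 -0.003  0.189] mm 9.0 deg 5.4
130.0 cur [0.4847 0.1237 0.1911] yaw 140.4 t 6.45 F [-1.9 -1.6  0.6]
row [-0.011  0.155  0.009] [ 0.007 -0.003  0.364] mm 19.0 deg 10.4
125.0 cur [0.4847 0.1237 0.1911] yaw 140.4 t 6.45 F [-1.9 -1.6  0.6]
row [-0.028  0.232  0.01 ] [ 0.006 -0.004  0.539] mm 28.0 deg 15.4
120.0 cur [0.4847 0.1237 0.1911] yaw 140.4 t 6.45 F [-1.9 -1.6  0.6]
row [-0.052  0.306  0.01 ] [ 0.006 -0.004  0.713] mm 37.0 deg 20.4
116.0 cur [0.4847 0.1237 0.1911] yaw 140.4 t 6.45 F [-1.9 -1.6  0.6]
row [-0.076  0.365  0.01 ] [ 0.006 -0.004  0.853] mm 45.0 deg 24.4
```

```bash
python3 -m inch '[[0,0.08,0.01,0,0,0.19],[-0.01,0.155,0.01,0,0,0.365],[-0.03,0.23,0.01,0,0,0.54],[-0.05,0.305,0.01,0,0,0.71],[-0.076,0.365,0.01,0,0,0.85],[-0.076,0.365,0.01,0,0,0.85]]'; python3 arc.py 114 112 110 108;  python3 - <<'E'
from h import *
f=grab_frame("top"); cv2.imwrite("pics/t6.png",cv2.resize(f[145:250,245:355,::-1],None,fx=5.5,fy=5.5,interpolation=cv2.INTER_CUBIC))
E
```

```text
t: 6.95
tool_pos: [0.5202, 0.1517, 0.1908]
ee_rot: [-1.662, -2.665, -0.007]
wrist_force: [-1.7, -0.2, 1.2]
opening: -0.0002
114.0 cur [0.5202 0.1517 0.1908] yaw 116.1 t 6.95 F [-1.7 -0.2  1.2]
row [0.001 0.027 0.007] [ 0.007 -0.006  0.074] mm 3.0 deg 2.1
112.0 cur [0.5202 0.1517 0.1908] yaw 116.1 t 6.95 F [-1.7 -0.2  1.2]
row [-0.001  0.058  0.007] [ 0.006 -0.006  0.143] mm 7.0 deg 4.1
110.0 cur [0.5202 0.1517 0.1908] yaw 116.1 t 6.95 F [-1.7 -0.2  1.2]
row [-0.004  0.09   0.007] [ 0.006 -0.006  0.213] mm 11.0 deg 6.1
108.0 cur [0.5202 0.1517 0.1908] yaw 116.1 t 6.95 F [-1.7 -0.2  1.2]
row [-0.008  0.121  0.007] [ 0.006 -0.007  0.283] mm 15.0 deg 8.1
```

View pics/t6.png

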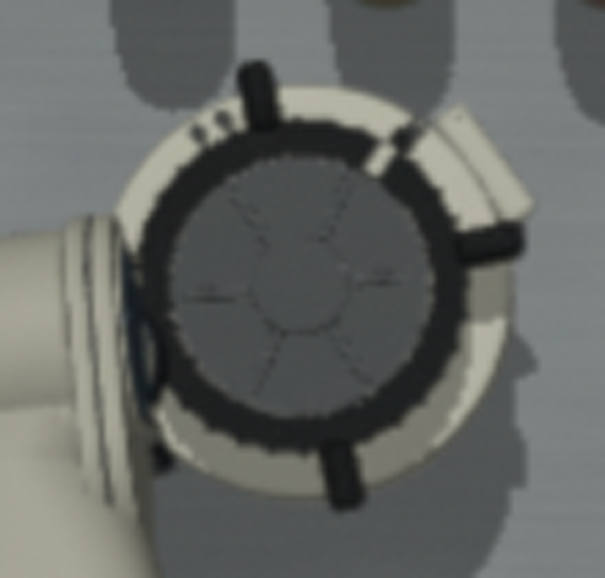

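```bash
python3 -m inch '[[0,0.027,0,0,0,0.07],[0,0.058,0,0,0,0.14],[0,0.08,0,0,0,0.2],[0,0.08,0,0,0,0.2],[0,0.08,0,0,0,0.2]]';  python3 - <<'E'
from h import *
print(observe()["wrist_force"])
f=grab_frame("top"); cv2.imwrite("pics/t7r.png",f[:,:,::-1]);cv2.imwrite("pics/t7.png",cv2.resize(f[145:250,245:355,::-1],None,fx=5.5,fy=5.5,interpolation=cv2.INTER_CUBIC))
E
python3 arc.py 110 108 106
```

```text
t: 7.42
tool_pos: [0.528, 0.1552, 0.1907]
ee_rot: [-1.783, -2.585, -0.006]
wrist_force: [-4.9, -0.9, -0.6]
opening: -0.0001
[-4.86429847 -0.87862208 -0.62559055]
110.0 cur [0.528  0.1553 0.1907] yaw 110.8 t 7.47 F [-4.8 -0.9 -0.8]
row [-0.001  0.018  0.006] [ 0.005 -0.007  0.027] mm 2.0 deg 0.8
108.0 cur [0.528  0.1553 0.1907] yaw 110.8 t 7.47 F [-4.8 -0.9 -0.8]
row [-0.002  0.049  0.006] [ 0.005 -0.007  0.097] mm 6.0 deg 2.8
106.0 cur [0.528  0.1553 0.1907] yaw 110.8 t 7.47 F [-4.8 -0.9 -0.8]
row [-0.004  0.081  0.006] [ 0.005 -0.007  0.167] mm 10.0 deg 4.8
```

View pics/t7.png

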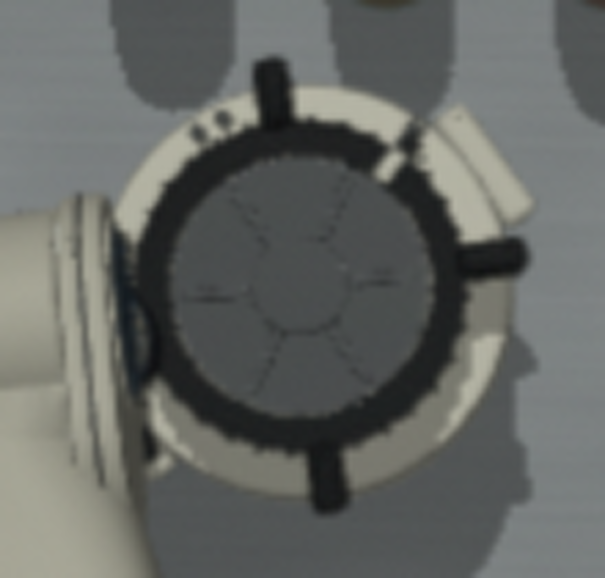

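```bash
python3 - <<'E'
from h import *
C=onz("top",(298.9,196.4),.213)
C[:2]+=[.0003,-.0005]
z=lambda u,v:(245+u/5.5-.4,145+v/5.5-.4)
for nm,uv in (("far",(270,66)),("right",(518,257)),("near",(330,505))):
    P=onz("top",z(*uv),.217)-C; print(nm,np.hypot(*P[:2]),np.degrees(np.arctan2(P[1],P[0])))
P=onz("top",z(391,165),.207)-C;print(np.degrees(np.arctan2(P[1],P[0])))
P=onz("top",z(409,136),.173)-C;print(np.degrees(np.arctan2(P[1],P[0])))
E
```

```text
far 0.11753051106033485 8.492370898973245
right 0.11704675792672245 -82.26049680724441
near 0.11836055350369219 -171.27567410578078
-36.3107219606426
-33.973500644259786
```

```bash
python3 -m inch '[[0.02,-0.08,0,0,0,0],[0.02,-0.12,-0.05,0,0,0],[0.02,-0.12,-0.4,0,0,0],[0.02,-0.12,-0.8,0,0,0],[0.02,-0.12,-1,0,0,0],[0.02,-0.12,-1,0,0,0]]'; python3 go.py .45 .3 .3 110
```

```text
t: 7.97
tool_pos: [0.5147, 0.152, 0.3181]
ee_rot: [1.779, 2.581, 0.018]
wrist_force: [-0.4, 0.6, -0.0]
opening: -0.0001
cur [0.5147 0.152  0.3181] yaw 110.8 t 7.97 F [-0.4  0.6 -0. ]
row [ 1.344 -0.068  0.151] [ 0.028 -0.002  0.029] mm 163.0 deg 1.2
```

```bash
python3 -m inch '[[0.3,-0.9,0,0,0,0],[0.3,-0.9,0,0,0,0],[0.3,-0.9,0,0,0,0],[0.3,-0.9,0,0,0,0],[0.3,-0.9,0,0,0,0],[0.3,-0.9,0,0,0,0]]'; python3 - <<'E'
from h import *
print(observe()["wrist_force"])
f=grab_frame("top"); cv2.imwrite("pics/t8r.png",f[:,:,::-1]);cv2.imwrite("pics/t8.png",cv2.resize(f[145:250,245:355,::-1],None,fx=5.5,fy=5.5,interpolation=cv2.INTER_CUBIC))
f=grab_frame("scene"); cv2.imwrite("pics/s8.png",f[:,:,::-1]);cv2.imwrite("pics/s8z.png",cv2.resize(f[140:250,290:400,::-1],None,fx=5.4,fy=5.4,interpolation=cv2.INTER_CUBIC))
E
```

```text
t: 8.47
tool_pos: [0.4012, 0.1473, 0.3174]
ee_rot: [1.777, 2.58, 0.021]
wrist_force: [-0.3, 0.0, -0.4]
opening: -0.0
[-0.26685274  0.02799359 -0.43517959]
```

View pics/t8.png

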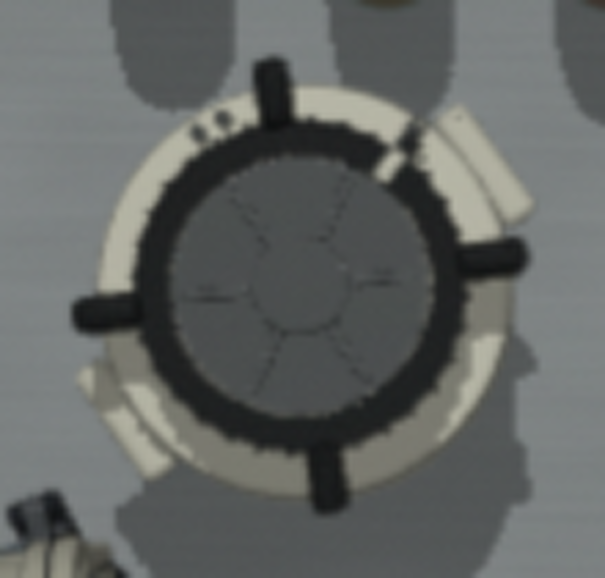

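View pics/s8z.png

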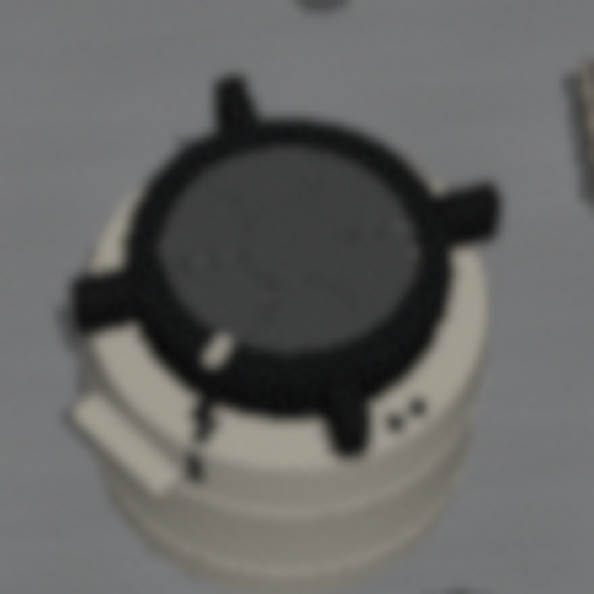

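View pics/t8r.png

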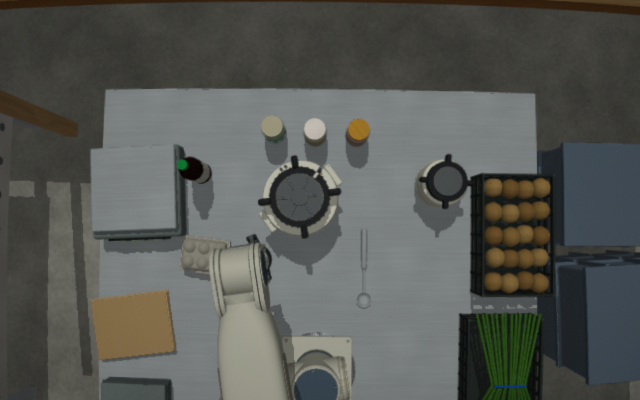

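```bash
python3 -c "from plant import *; print(observe()['qd'].round(3), observe()['t']); print(job_done())"
```

```text
[-0.001  0.013 -0.001  0.001  0.001  0.004] 8.5667
the job is handed in; nothing more can be done
None
```

The lid is pressed home and the lock ring is turned to the locked mark. I handed the job in at about 8.6 s of the 42 s allowed; the interface reports no verdict.

**What I did:** I pressed the lid down with the shut fingers until it stopped solid, with the tool tip at 0.213 m and a vertical force of 32 N. I then pushed lobe1 clockwise along an arc around the ring's axis, backed off, and moved the arm clear.

**Last checks:**
- **Ring angle:** from the lobes in the top view, the ring turned about 73°, which puts the pointer about 2° past the bar. That is inside the 5° allowance and consistent with resting near the hard stop. The ring also turned well past 0.3 rad, which it can only do with the lid fully home.
- **Alignment by eye:** in both the top and scene views the pointer lines up with the bar.
- **Keg and bystanders:** in the top view the keg's outline and the bystanders are where they were at the start. The egg carton was partly hidden by the arm in the last top view; its visible part had not moved.
- **Contact:** the wrist force was near zero, so the arm was touching nothing.

**Disagreements:** before pressing, the two-view height of the lid came out about 10 mm lower than expected, so I relied on contact to find it. The camera estimates of the keg centre differed by about 3 mm. Neither affected the result.

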